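Load the router-bit block and latch the tool tray

TASK

Set the wooden router-bit block flat into the pocket of the sprung-out tray and let go of it. Then press the tray straight in, steadily, until its push-push latch catches, never pushing on it with more than about 15 N, and let go and wait a moment to see that it stays in; if it springs back out, press again. Leave the other things on the bench where they are.

Things in the scene. Friction and masses are not known exactly. Their poses are not given: they have to be found in the camera images.
- bitblock_mid (a point): Loose wooden router-bit block, 0.15-0.3 kg: base 44 (x) x 90 (y) x 16 mm high, with a central grip rib on it 40 long (x), 10 thick (y), 38 mm high (54 mm in all). Steel bits stand 8 mm out of the base, 19 mm or more to each side of the rib's middle. The point is its centre, 27 mm above its underside. x along the rib, y across it (pinch this way), z up. Fits the pocket either way round.
- tray_pocket (a point): Centre of the floor of the pocket in the tray where the block stands, 12 mm above the bench. The pocket is 50 (x) x 96 (y) mm and 8 mm deep: 3 mm of play on each side of the block. x points the way the tray is pressed in, y across the tray, z up. Moves with the tray.
- tray_front (a point): Centre of the outer face of the tray's grey front block, the face to press on: 146 mm wide (y), 62 mm high, flat and upright, from 10 to 72 mm above the bench, 26 mm thick. The pocket's centre lies 58 mm behind it. x points the way the tray is pressed in, z up. Moves with the tray.
- mouth (a point): Middle of the top front edge of the grey steel unit, fixed to the bench, that the tray slides into: 170 wide (y), 225 deep (x, behind this point), 80 mm high; ceiling inside at 74 mm. x points inwards, the way to press. The tray's front face is 100 mm before this edge when sprung out, 20 to 50 mm before it when latched.
- tray (a joint): How far the tray is pressed in, m: 0 = sprung fully out, as at the start; latched it rests somewhere from 0.050 to 0.080, differing from unit to unit and not to be seen beforehand. A spring pushes it out, 2.4 N at 0 and 4 to 5 N near the latch. Let go of before the latch has caught, it springs fully out again within 2 s.
- unit: The same unit (origin: foot of its front edge, on the bench, mid-width; x inwards, z up). Its hidden push-push latch catches when the tray is pressed 5 to 6 mm beyond its latched depth; about there a stiff buffer begins, some 6 N per mm over the spring: the sign that it has caught. Let go of, the tray backs out 6 mm and stays. Pressed to the buffer again, it unlatches.

How it is judged:
On the way, in this order (a step that is already met when the one before it is completed fails the run):
1. the bit block stands in the tray's pocket, let go of, the tray still out (x of bitblock_mid in the frame of tray_pocket between -0.006 and 0.006 m and y of bitblock_mid in the frame of tray_pocket between -0.006 and 0.006 m and z of bitblock_mid in the frame of tray_pocket below 0.03 m and angle between bitblock_mid's own z axis and vertical below 0.06 rad and contact force between the fingers and bitblock below 0.1 N and value of joint tray below 0.03 m), for 0.2 s.
2. the tray is pressed in to the latch (value of joint tray above 0.045 m), for 0.02 s.
3. let go of, the tray stays in by itself for most of a second (value of joint tray above 0.045 m and contact force between each of the arm, the fingers and tray below 0.1 N), for 0.8 s.
At the end, for the whole second after the job is handed in: The tray stays latched by itself, pressed in by more than 45 mm and at rest, with the bit block standing upright (within 0.06 rad) on the floor of its pocket (its centre within 6 mm of the pocket's in x and y and less than 30 mm above its floor) (value of joint tray above 0.045 m and velocity of joint tray between -0.01 and 0.01 m/s and x of bitblock_mid in the frame of tray_pocket between -0.006 and 0.006 m and y of bitblock_mid in the frame of tray_pocket between -0.006 and 0.006 m and z of bitblock_mid in the frame of tray_pocket below 0.03 m and angle between bitblock_mid's own z axis and vertical below 0.06 rad); the robot touches nothing.
It fails at once if the tray is pushed with more than 16 N (contact force between any of the fingers, the arm and tray above 16 N).
It fails at once if another thing on the bench is moved by more than 30 mm (distance of any of clamp, spanner, screw_jar, battery, tape_measure, offcut, driver from where it was at the start of the episode above 0.03 m).
It also fails if it takes over 61 s, if anything falls off the work surface, if the arm or the gripper's body presses on something with over 40 N, if the wrist force passes 120 N, or if a joint passes its speed limit or range.

ROBOT

A 7-joint arm with a two-finger parallel gripper is mounted at the origin on the work surface. World frame = base frame: x ahead of the robot, y to its left, z up, the work surface at z = 0. Lengths are in m, angles in rad, forces in N, time in s.
With the tool pointing down it reaches from about 0.425 to 0.875 m from the base axis. Payload 4.7 kg.
Tool frame: the origin (TCP) lies at the very end of the fingers, on their centre line; the grasp point (between the pads) lies 19 mm behind it (pinch_z is the distance from the TCP to the grasp point, in m); z points along the fingers, y is the line along which they close (so a half turn about z gives the same grasp; the last joint's range is limited). The gripper opens to 87 mm and grips with 3 to 60 N. Pads are 19 mm wide; open, the fingers measure 117 mm over their backs; the gripper's body (75 mm by 190 mm) begins 51 mm behind the grasp point.
Start: joints at [-1.231, 0.321, -0.07, 1.45, 0.023, 1.371, -0.057], TCP at [0.208, 0.616, 0.223] pointing down, gripper open.
Joint ranges: [-2.86, 2.86], [-0.3, 2.09], [-1.38, 1.24], [0.06, 2.45], [-1.56, 4.7], [0.09, 2.05], [-2.69, 2.69]. Speed limits (rad/s): [2.57, 2.57, 3.14, 3.14, 3.14, 3.14, 3.14].

INTERFACE

Orientations are given as a unit quaternion [w, x, y, z].
In Python, from station import * gives the robot as it stands. Calls block until the motion is done:
- movep(position, orientation): joint-space move of the TCP to a pose.
- servo_line(position, feed=0.15, attitude=None): straight line of the TCP; attitude=None keeps the orientation; feed is the mean speed in m/s.
- goto_joints(angles): joint-space move.
- gripper_to(opening, grip_force=None): opening from 0.0 (shut) to 1.0 (fully open); grip_force is the grip in N (None keeps the last); returns when the fingers have stopped.
- sleep(seconds).
- ik(position, orientation): joint angles nearest the present ones, or None.
- grab_frame(name): name is "side" or "top"; returns a dict with "frame" (400x640x3 uint8, red, green, blue), "z_map" (400x640 float32, m along the optical axis (not along the pixel's ray), 0 where there is no reading), "fx", "fy", "cx", "cy" (pixels), "dist_coeffs" ([k1, k2, p1, p2, k3] as OpenCV has them; the pictures are not rectified), "R" (3x3) and "t" (3): a world point X has camera coordinates R X + t. Camera axes: x right, y down, z forward; pixel columns grow to the right and rows downward; lengths in m; the calibration is good to about 2 mm. A picture is of the moment at which its call begins.
A pose or a line that the arm cannot do raises MotionError and nothing moves.
- sign_off(): hands the job in; it is judged then, once.
Readings, each from a call of its own:
- current_time_s(): time.
- current_joints(): joint angles.
- current_joint_velocities(): joint speeds.
- current_effort(): joint torques, N m.
- current_ee_pos(): TCP position.
- current_tcp_rot(): TCP orientation.
- current_ft_force(): force on the tool from outside, world axes, zero at the start.
- current_ft_torque(): the same for the moment, N m.
- current_gripper_width(): opening from 0.0 (shut) to 1.0 (fully open).
- current_grip_force(): force on a finger pad.
Only numpy, scipy, OpenCV 4.12 (cv2) and the standard library are available. Lean on these libraries where they do the work, as an engineer would, in place of code of your own. Each camera call takes 0.05 s, during which the arm holds its last target. There are 200 camera calls.

## Working session

There is one attempt and no reset: what is moved stays moved. The work goes in short steps, each a Python script; the robot and the scene stay as the last script left them, time stands still between calls to the robot, and variables do not carry over. Pictures are saved under pics/ and viewed, at most 10 in all, crops included, and the job is handed in when it is done.

```bash
mkdir -p pics; ls
python3 - <<'E'
from station import *
import cv2,numpy as np
for n in("top","side"):
    f=grab_frame(n); cv2.imwrite(f"pics/{n}0.png",cv2.cvtColor(f["frame"],cv2.COLOR_RGB2BGR)); np.savez(f"{n}0.npz",**f)
    print(n,f["fx"],f["cx"],f["cy"],f["dist_coeffs"],-np.array(f["R"]).T@f["t"],f["R"])
print(current_tcp_rot(),current_time_s())
E
```

```text
pics
top 490.99632651315454 320.11667966451733 203.6525105809315 [-0.11310985  0.          0.          0.          0.        ] [0.42692775 0.12216785 0.88912541] [[ 0.01304106 -0.99974882  0.01822711]
 [-0.99099876 -0.01535152 -0.13298791]
 [ 0.13323432 -0.01632874 -0.99095004]]
side 453.73005148480104 323.0096301624797 198.1532345920887 [-0.09908297  0.          0.          0.          0.        ] [0.41141847 0.70489368 0.64660448] [[-0.97859298 -0.20576642 -0.00399595]
 [-0.13640888  0.66303345 -0.73605656]
 [ 0.15410517 -0.7197547  -0.67690825]]
[-7.98814921e-05  1.62185670e-01  9.86759912e-01 -8.23420069e-04] 0.1
```

View pics/top0.png

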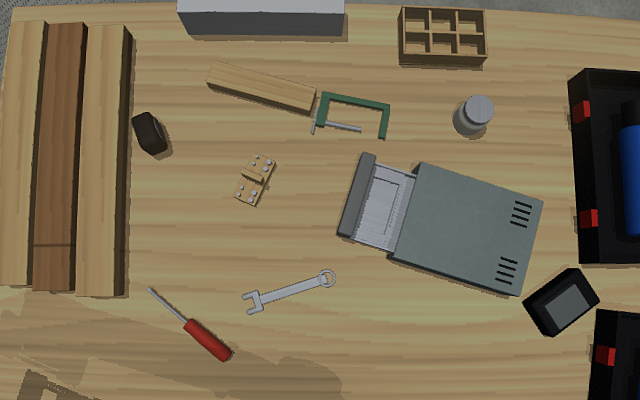

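View pics/side0.png

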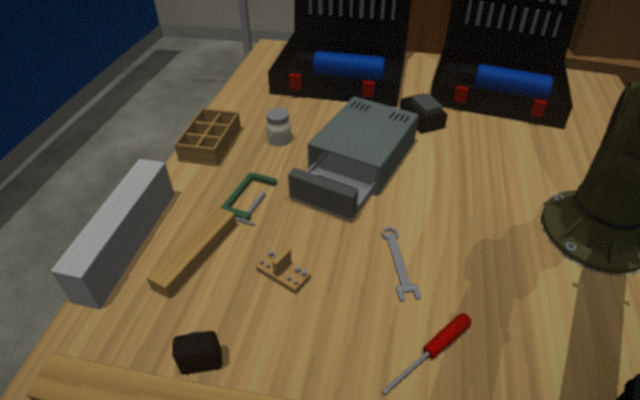

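The top view shows the block at about (255,180), the grey tray front at about (357,195), and the unit centred near (466,228). I'll enlarge both.

Run:
```python
import cv2
i=cv2.imread("pics/top0.png")
a=cv2.resize(i[140:220,220:290],None,fx=7,fy=7,interpolation=cv2.INTER_CUBIC)
cv2.imwrite("pics/cropA.png",a)
b=cv2.resize(i[145:300,330:550],None,fx=3.6,fy=3.6,interpolation=cv2.INTER_CUBIC)
cv2.imwrite("pics/cropB.png",b)
```

```text
(no output)
```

View pics/cropA.png

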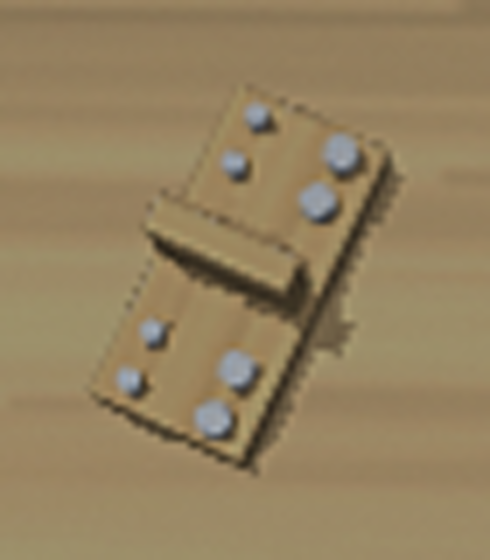

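View pics/cropB.png

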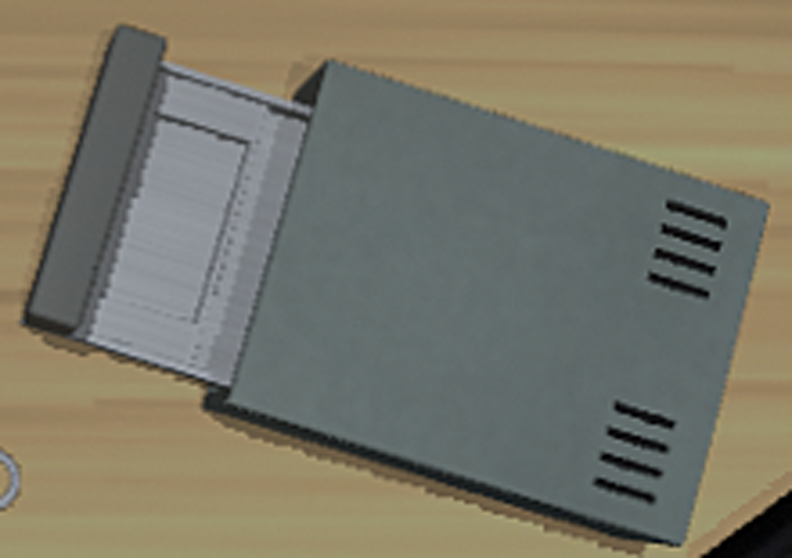

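```bash
cat > h.py <<'E'
import numpy as np,cv2
def ray(f,px,z):
    K=np.array([[f["fx"],0,f["cx"]],[0,f["fy"],f["cy"]],[0,0,1]],float)
    n=cv2.undistortPoints(np.array(px,float).reshape(-1,1,2),K,np.array(f["dist_coeffs"],float))[:,0]
    R=np.array(f["R"]);c=-R.T@np.array(f["t"])
    d=np.c_[n,np.ones(len(n))]@R
    return c+d*((z-c[2])/d[:,2])[:,None]
E
python3 - <<'E'
from h import *
np.set_printoptions(precision=4,suppress=True)
f=np.load("top0.npz")
A=lambda p:(np.array(p)+.5)/7-.5+[220,140]
B=lambda p:(np.array(p)+.5)/3.6-.5+[330,145]
def show(n,p,z):
    P=ray(f,p,z); d=np.roll(P,-1,0)-P
    print(n,P[:,:2].tolist(),"c",P.mean(0),"len",np.linalg.norm(d,axis=1),"ang",np.degrees(np.arctan2(d[:,1],d[:,0])))
show("base",A([(245,87),(388,152),(248,468),(93,395)]),.016)
show("rib",A([(158,192),(305,245),(295,283),(148,232)]),.054)
show("unit",B([(330,60),(768,203),(682,545),(230,402)]),.08)
show("front",B([(120,25),(166,38),(75,333),(25,320)]),.072)
show("pocket",B([(250,143),(195,322)]),.02)
z=f["z_map"]
R=f["R"];t=f["t"]
def h(u,v):
    K=np.array([[f["fx"],0,f["cx"]],[0,f["fy"],f["cy"]],[0,0,1]])
    n=cv2.undistortPoints(np.array([[[u,v]]],float),K,f["dist_coeffs"])[0,0]
    return R.T@(np.r_[n,1]*z[v,u]-t)
for p in [(256,174),(470,228),(355,200),(380,205),(300,220),(357,190)]: print(p,h(*p))
E
```

```text
base [[0.6374041243779013, 0.22843196655190479], [0.6206616921592242, 0.19071742020816285], [0.5374924255314149, 0.22443387803166048], [0.5557771086745915, 0.26494228757226057]] c [0.5878 0.2271 0.016 ] len [0.0413 0.0897 0.0444 0.0894] ang [-113.9376  157.9326   65.7065  -24.0981]
rib [[0.6012654128210362, 0.24451993304147784], [0.5884357354740679, 0.20762716653378566], [0.578859989667591, 0.20981188469598913], [0.5911369928296446, 0.24663148707227828]] c [0.5899 0.2271 0.054 ] len [0.0391 0.0098 0.0388 0.0103] ang [-109.1754  167.1479   71.5597  -11.7762]
unit [[0.6109553714215907, -0.06212402559525744], [0.5462126862120672, -0.27459522773157885], [0.3849715019644321, -0.22605232648722184], [0.4499361680306072, -0.01345228875108763]] c [ 0.498  -0.1441  0.08  ] len [0.2221 0.1684 0.2223 0.1682] ang [-106.9466  163.2452   73.0083  -16.8186]
front [[0.6277641841157185, 0.03658150678527071], [0.6218649788430125, 0.014655093011453416], [0.4812359133259833, 0.05734348936023713], [0.4869500209908228, 0.08058423202226328]] c [0.5545 0.0473 0.072 ] len [0.0227 0.147  0.0239 0.1475] ang [-105.0586  163.1142   76.1869  -17.3534]
pocket [[0.5811581206029965, -0.03437879048232691], [0.49089356596722694, -0.006232617137738081]] c [ 0.536  -0.0203  0.02  ] len [0.0946 0.0946] ang [162.6815 -17.3185]
(256, 174) [0.5895 0.2202 0.0528]
(470, 228) [ 0.4984 -0.1438  0.0792]
(355, 200) [0.544  0.05   0.0714]
(380, 205) [ 0.5444 -0.001   0.0097]
(300, 220) [0.5159 0.1437 0.0003]
(357, 190) [0.5611 0.0467 0.0715]
```

```bash
cat >> h.py <<'E'
from scipy.spatial.transform import Rotation as Ro
def q(a):
    a=np.radians(a);c,s=np.cos(a),np.sin(a)
    x,y,z,w=Ro.from_matrix(np.array([[-s,c,0],[c,s,0],[0,0,-1]])).as_quat()
    return [w,x,y,z]
BL=np.array([.589,.227]);BA=-23.2
PK=np.array([.5428,.0028]);PA=-17.0
FR=np.array([.559,.0585]);U=np.array([np.cos(np.radians(-107)),np.sin(np.radians(-107))])
E
python3 - <<'E'
from h import *
from station import *
for o in(0,180):
    j=ik([*BL,.15],q(BA+o)); j2=ik([*PK,.17],q(PA+o)); print(o,j,j2)
print(current_ft_force(),current_gripper_width())
E
```

```text
0 [-0.78715057  0.34300164  0.46874786  1.61042666 -0.16209279  1.22694538
 -0.69200253] [-0.63286564  0.13660156  0.6316263   1.80975752 -0.08564706  1.22252886
 -0.2731069 ]
180 [-0.52536979  0.32207335  0.14198686  1.60023071 -0.04766915  1.22267783
  2.36235523] [ 0.95623658  0.31782651 -1.17423425  1.75921005  0.30660282  1.26978296
  2.55193462]
[-0.27303449  0.46125516 -0.70651573] 1.0005512539832715
```

Use the 0 branch and pick the block.

Run:
```python
from h import *
from station import *
movep([*BL,.13],q(BA))
servo_line([*BL,.027],feed=.1)
print(current_ft_force(),current_ee_pos())
gripper_to(0.0,grip_force=25)
print(current_gripper_width()*87,current_grip_force())
servo_line([*BL,.17],feed=.15)
print(current_gripper_width()*87,current_grip_force(),current_ft_force(),current_ee_pos(),current_time_s())
movep([*PK,.17],q(PA))
import cv2
f=grab_frame("side"); cv2.imwrite("pics/side1.png",cv2.cvtColor(cv2.resize(f["frame"][60:300,200:520],None,fx=2.4,fy=2.4),cv2.COLOR_RGB2BGR))
print(current_time_s(),current_gripper_width()*87,current_ee_pos())
```

```text
[-0.12333396 -0.16238682  1.26268513] [0.5896884  0.22722021 0.02783818]
10.106457657306631 24.998455066233873
10.006184487089321 24.998385119251907 [ 0.16549168 -0.00569537 -2.49854783] [0.58822499 0.22675161 0.1687472 ] 5.5917
6.5583 10.23033783582743 [0.54333987 0.00540297 0.16983845]
```

View pics/side1.png

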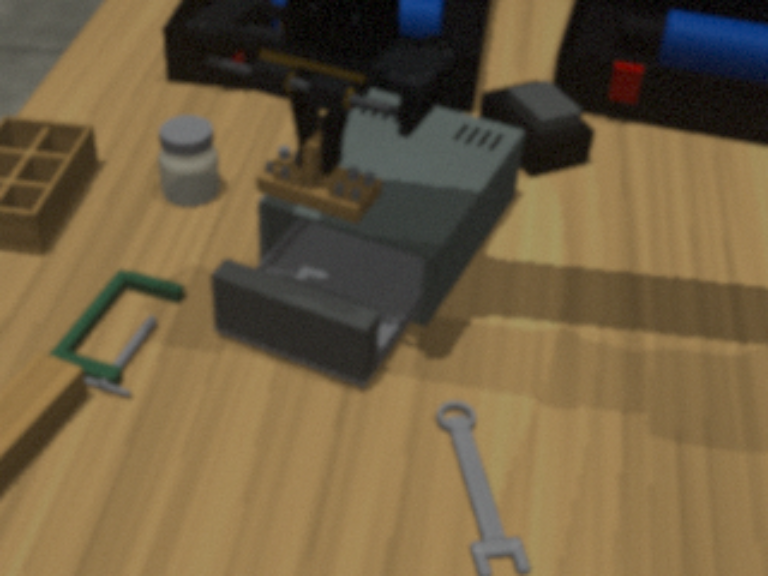

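The block is held level above the tray (block about (318,185) in the crop, pocket below it at about (340,275)). I'll lower to just above the rim and check.

Run:
```python
from h import *
from station import *
print(current_ee_pos())
servo_line([*PK,.058],feed=.1); sleep(.2)
print(current_ee_pos(),current_ft_force(),Ro.from_quat(np.roll(current_tcp_rot(),-1)).as_matrix()[:,1:])
f=grab_frame("side"); np.savez("side2.npz",**f); cv2.imwrite("pics/side2.png",cv2.cvtColor(cv2.resize(f["frame"][110:230,270:420],None,fx=5,fy=5,interpolation=cv2.INTER_CUBIC),cv2.COLOR_RGB2BGR))
```

```text
[0.54333987 0.00540297 0.16983845]
[0.5432013  0.00287448 0.05854243] [ 0.14949162  0.34783837 -1.79062358] [[ 9.56322290e-01  1.02066217e-03]
 [-2.92313020e-01  3.26243905e-04]
 [ 8.80717149e-04 -9.99999426e-01]]
```

View pics/side2.png

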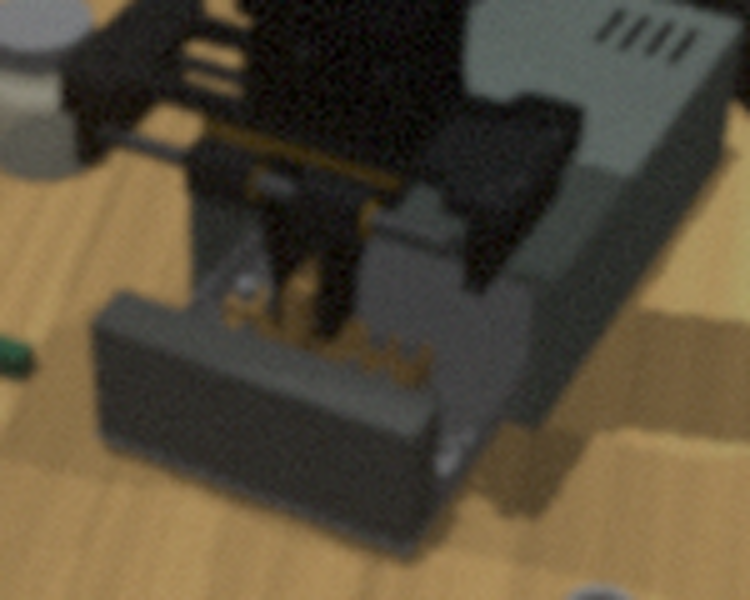

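Nothing looks off: the block (about (320,330) in the crop) is behind the front block and roughly central. I'll lower it while watching the force.

Run:
```python
from h import *
from station import *
f0=np.array(current_ft_force())
for z in np.arange(.054,.0371,-.002):
    servo_line([*PK,z],feed=.04)
    f=np.array(current_ft_force())-f0; print(round(z,4),f.round(1),round(current_ee_pos()[2],4),current_time_s())
    if f[2]>4: break
```

```text
0.054 [-0.1  0.7  0.3] 0.0536 8.325
0.052 [-0.1  0.2  1.8] 0.0518 8.575
0.05 [ 0.2 -0.   0.9] 0.0498 8.825
0.048 [-0.7 -0.7  0.6] 0.0478 9.075
0.046 [-0.7  0.5  0.4] 0.0458 9.325
0.044 [-0.9  0.8  0.6] 0.0438 9.575
0.042 [-0.4  0.8  1.6] 0.0418 9.825
0.04 [-0.1  0.9  0.4] 0.0399 10.075
0.038 [-2.3  0.5  7.8] 0.0389 10.325
```

Floor contact came at the expected height (0.039). Release, back off, and check from above.

Run:
```python
from h import *
from station import *
servo_line([*PK,.0395],feed=.03)
gripper_to(0.5)
print(current_grip_force())
servo_line([*PK,.17],feed=.15)
movep([*(FR-U*.16),.17],q(PA))
f=grab_frame("top"); np.savez("top3.npz",**f); cv2.imwrite("pics/top3.png",cv2.cvtColor(cv2.resize(f["frame"][130:280,320:450],None,fx=4,fy=4,interpolation=cv2.INTER_CUBIC),cv2.COLOR_RGB2BGR))
print(current_time_s())
```

```text
0.0
13.375
```

View pics/top3.png

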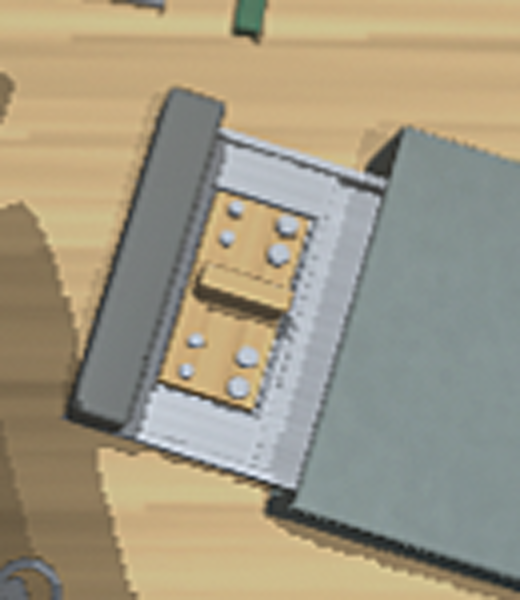

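The block sits square in the pocket: rib at about (242,288), base corners at about (317,218) and (252,410) in the crop. Next, a quick height check and then the press.

```bash
cat > press.py <<'E'
from h import *
from station import *
Z=.042
gripper_to(0.0,grip_force=10)
g=lambda s:[*(FR+U*s),Z]
servo_line([*(FR-U*.05),.12],feed=.2); servo_line(g(-.05),feed=.15); sleep(.3)
f0=np.mean([(sleep(.03),current_ft_force())[1] for _ in range(8)],0)
F=lambda:-float((np.array(current_ft_force())-f0)[:2]@U)
s=-.05+.001;log=[];servo_line(g(-.018),feed=.05);s=-.018
while s<.09:
    f=F(); p=float((np.array(current_ee_pos())[:2]-FR)@U)
    log.append((round(s*1e3,1),round(p*1e3,1),round(f,1)))
    if f>9.5:
        sleep(.05)
        if F()>8.5: break
    s+=.001 if f<6.5 else .0004
    servo_line(g(s),feed=.02)
print(log[::4],log[-10:],current_time_s())
servo_line(g(s-.03),feed=.06)
print(F(),current_time_s())
servo_line(g(-.16),feed=.2)
sleep(.5)
f=grab_frame("top"); np.savez("top4.npz",**f); cv2.imwrite("pics/top4.png",cv2.cvtColor(cv2.resize(f["frame"][130:280,320:450],None,fx=4,fy=4,interpolation=cv2.INTER_CUBIC),cv2.COLOR_RGB2BGR))
print(current_time_s())
E
python3 - <<'E'
from h import *
f=np.load("top3.npz");z=f["z_map"];R=f["R"]
K=np.array([[f["fx"],0,f["cx"]],[0,f["fy"],f["cy"]],[0,0,1]])
for u,v in[(381,200),(379,199),(372,224),(388,189)]:
    n=cv2.undistortPoints(np.array([[[u,v]]],float),K,f["dist_coeffs"])[0,0]; print(R.T@(np.r_[n,1]*z[v,u]-f["t"]))
E
python3 press.py
```

```text
[0.54516473 0.00545949 0.06809948]
[0.54668876 0.00899283 0.069026  ]
[0.50789192 0.01584785 0.02779762]
[ 0.57132779 -0.0132213   0.02592475]
[(-18.0, -18.3, -0.2), (-14.0, -13.9, -0.4), (-10.0, -10.4, 3.1), (-6.0, -5.8, 2.9), (-2.0, -1.9, 1.8), (2.0, 2.1, 2.7), (6.0, 6.1, 2.8), (10.0, 10.2, 3.8), (14.0, 14.1, 3.2), (18.0, 18.1, 3.4), (22.0, 22.2, 3.4), (26.0, 26.1, 3.1), (30.0, 30.1, 2.8), (34.0, 34.1, 3.2), (38.0, 38.1, 2.7), (42.0, 42.2, 3.7), (46.0, 46.1, 3.6), (50.0, 50.0, 3.2), (54.0, 53.6, 4.6), (56.2, 54.3, 7.9)] [(52.0, 52.0, 4.8), (53.0, 53.0, 4.4), (54.0, 53.6, 4.6), (55.0, 53.9, 6.7), (55.4, 54.1, 7.3), (55.8, 54.2, 7.7), (56.2, 54.3, 7.9), (56.6, 54.5, 8.0), (57.0, 54.6, 8.2), (57.4, 54.7, 10.3)] 36.925
0.13454589160659772 37.575
39.2083
```

View pics/top4.png

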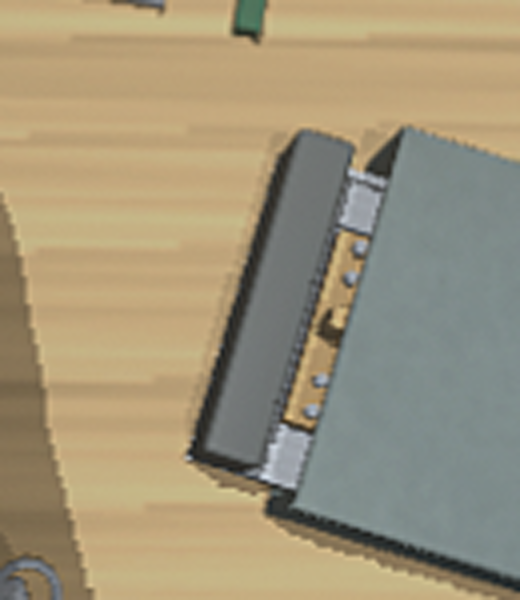

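The tray is in: front block's outer edge runs from about (302,130) to (192,460) in the crop. I'll measure it again after another second to be sure it is at rest.

Run:
```python
from h import *
from station import *
sleep(1.2)
f=grab_frame("top"); a=np.load("top4.npz")
d=np.abs(f["frame"][140:260,340:450].astype(int)-a["frame"][140:260,340:450]).mean()
p=(np.array([(302,130),(192,458)])+.5)/4-.5+[320,130]
P=ray(f,p,.072).mean(0)
print("image diff",d,"travel mm",1e3*(P[:2]-FR)@U,current_time_s())
```

```text
image diff 0.5648484848484848 travel mm 56.658536175974604 40.4583
```

```bash
python3 -c "
from station import *
print(sign_off())"
```

```text
the job is handed in; nothing more can be done
None
```

The block stands square in the tray's pocket, and the tray latched on the first press at a peak reading of about 10 N. It stayed in by itself at about 57 mm, and I handed the job in at about 40 s; no verdict came back.

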